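# Hang the yellow basket below the blue link

### The job

Tidy the router corner: pick up the yellow basket of spare adapters and hang it by its hook from the lower bar of the blue link, which already hangs on the black stand, so that link and basket hang one below the other, free of the desk and at rest. Leave the grey basket and the white link as they are.

Things in the scene. Friction and masses are not known exactly. Their poses are not given: they have to be found in the camera images.
- yellow_basket: Yellow basket 100(x)x90(y)x40 mm, 150 g, on the desk. On its -x (robot) side a bar 12(x)x24(y) mm at x=-47 rises 77 mm above the origin: grip its top along y, TCP at (-47,0,55). An arm carries a gable hook open downward: 24 wide in y, 30 between its lower edges in x, lip at x 15 to 21 down to z=-24, top z=10. Origin: inside ridge of the hook, 115 mm above the underside, over the mass centre; z up.
- blue_link: Blue wire link, 120 g, hangs loose from a black stand's boom and swings about it. Lower loop: bar 8 mm thick along y, side wires at y=-38 and 38 mm, plate's lower edge at z=62; opening 69 wide, 58 high. Origin: middle of the bar, on its axis, 155 mm above the desk; y along the bar, x through the loop away from the robot, z up.
- grey_basket: Grey basket, same shape and axes as the yellow one, on the desk on the other side of the stand: leave it alone. Both baskets have two black adapters fixed inside and hang level from a bar under the ridge.
- white_link: White link, same shape and axes as the blue one, on the other half of the boom 153 mm away: leave it alone. The stand is fixed: boom 12 mm thick, 270 long, level, parallel to both bars and 95 mm above them (eyes of the links reach 112 mm above the bars), post midway between the links, foot 150x200 mm, 10 high.
Mind the look-alikes: they are no part of the job. What is meant by the yellow_basket is not green or purple, and is the smaller of those in its own colour.

How it is judged:
By the outcome, as a careful person would: the job done as asked, in the order asked, and still so for the second after the job is handed in, with the robot touching nothing.
It also fails if it takes over 56 s, if anything falls off the work surface, if the arm or the gripper's body presses on something with over 40 N, if the wrist force passes 120 N, or if a joint passes its speed limit or range.

### The arm

A 6-joint arm with a two-finger parallel gripper is mounted at the origin on the work surface. World frame = base frame: x ahead of the robot, y to its left, z up, the work surface at z = 0. Lengths are in m, angles in rad, forces in N, time in s.
With the tool pointing down it reaches from about 0.25 to 0.775 m from the base axis. Payload 4 kg.
Tool frame: the origin (TCP) lies between the finger pads, 19 mm behind the fingertips; this is the grasp point; z points along the fingers, y is the line along which they close (so a half turn about z gives the same grasp; the last joint's range is limited). The gripper opens to 94 mm and grips with 3 to 60 N. Pads are 16 mm wide; open, the fingers measure 119 mm over their backs; the gripper's body (75 mm by 177 mm) begins 78 mm behind the grasp point.
Start: joints at [-1.328, 0.087, 1.371, -0, 1.684, -0.103], TCP at [0.186, -0.517, 0.224] pointing down, gripper open.
Joint ranges: [-3.1, 3.1], [-0.76, 2.03], [0.27, 2.55], [-1.08, 4.22], [0.17, 2.65], [-2.57, 2.57]. Speed limits (rad/s): [2.79, 2.79, 3.14, 3.14, 3.14, 3.14].

### API

Orientations are given as [roll, pitch, yaw] about the fixed x, y, z axes, in that order (R = Rz(yaw) Ry(pitch) Rx(roll)).
In Python, from bench import robot gives the robot as it stands.
- The arm moves only by the tool arm_command, never from a script. Its argument "targets" is one flat list of numbers, 7 for each row, row after row: the turn, a rotation vector about the tool's x, y, z in degrees, then the shift along the tool's x, y, z in mm, then the closure, from -1 (fully open) to 1 (shut). In form: [ax, ay, az, x, y, z, hand, ax, ay, az, x, y, z, hand, ...]. A call has 1 to 20 rows; each row is the pose to reach, as a shift and turn from the pose commanded when the call began, along the tool's axes at that moment; what a row does not reach only later rows make up. A row lasts 1/10 s, in which the tool goes at most 50 mm and 8.59 degrees, less where a joint would pass 70% of its speed; a pose out of reach is approached as far as the arm can. A call with a gripper value outside its range is refused whole. The fingers move at their own pace and stop on an object; the grip force is fixed at half the most. Time passes only in rows, so rows that repeat a pose let the fingers close. It gives the time, the measured TCP pose, the force, the opening and the grip force at its end, in the units of the state.
- robot.get_obs(): the state, without advancing time (a new reading comes with each control period).
- robot.snapshot(name): name is "scene" or "top" or "wrist"; returns a dict with "color" (400x640x3 uint8, red, green, blue), "range_z" (400x640 float32, m along the optical axis (not along the pixel's ray), 0 where there is no reading), "fx", "fy", "cx", "cy" (pixels), "T" (4x4, takes a point from camera to world coordinates); the wrist camera has in their place "T_tool_cam" (4x4, takes a point from camera to tool coordinates, whose origin is the TCP and whose axes are the flange's). Camera axes: x right, y down, z forward; pixel columns grow to the right and rows downward; lengths in m; the calibration is good to about 2 mm. The wrist camera is an equidistant fisheye: a pixel r from the principal point sees the ray r / f radians off the axis. A picture is of the moment at which its call begins: read the wrist's pose just before it.
- robot.close_job(): hands the job in; it is judged then, once.
The state is a dict: "time": time; "joint_positions": joint angles; "qvel": joint speeds; "joint_torque": joint torques, N m; "tool_pos": TCP position; "ee_rot": TCP orientation; "wrist_force": force on the tool from outside, world axes, zero at the start; "wrist_torque": the same for the moment, N m; "width": finger opening in m; "finger_force": force on a finger pad.
Only numpy, scipy, OpenCV 4.12 (cv2) and the standard library are available. Lean on these libraries where they do the work, as an engineer would, in place of code of your own. Each camera call takes 0.05 s, during which the arm holds its last target. There are 200 camera calls.

## Working session

There is one attempt and no reset: what is moved stays moved. The work goes in short steps, Python scripts to look and compute and a tool call to move; the robot and the scene stay as the last step left them, time stands still between calls to the robot, and variables do not carry over. Pictures are saved under pics/ and viewed, at most 10 in all, crops included, and the job is handed in when it is done.

Besides the shell and the picture viewer there is one more tool, called after "Emit:" by a JSON object that holds its "method" and its "body". arm_command: Moves the arm, as the interface text tells. Its arguments: {"type":"object","properties":{"targets":{"type":"array"}},"required":["targets"]}

```bash
mkdir -p pics
cat > h.py <<'E'
import numpy as np, cv2, pickle
from bench import robot
def snap(n,f):
    s=robot.snapshot(n); pickle.dump(s,open(f'pics/{f}.pkl','wb')); cv2.imwrite(f'pics/{f}.png',s['color'][:,:,::-1]); return s
def pts(s):
    z=s['range_z'];v,u=np.indices(z.shape)
    P=np.stack([(u-s['cx'])/s['fx']*z,(v-s['cy'])/s['fy']*z,z],-1)
    return P@s['T'][:3,:3].T+s['T'][:3,3]
E
python3 - <<'E'
from h import *
a=snap('scene','s1');b=snap('top','t1')
for s in(a,b): print(s['T'].round(3).tolist(),s['fx'],s['cx'],s['cy'])
o=robot.get_obs();print(o['time'],o['tool_pos'],o['ee_rot'])
E
```

```text
[[-0.866, 0.421, -0.27, 0.822], [0.5, 0.712, -0.492, 0.584], [-0.015, -0.561, -0.828, 1.121], [0.0, 0.0, 0.0, 1.0]] 490.0419434457985 314.5188255018792 201.1062310358379
[[0.018, -0.997, 0.076, 0.41], [-1.0, -0.017, 0.019, -0.001], [-0.017, -0.076, -0.997, 1.263], [0.0, 0.0, 0.0, 1.0]] 434.98809833788556 324.86237709411756 204.3175103120306
0.1 [ 0.18631224 -0.51701474  0.223252  ] [-3.13967615e+00 -1.93434482e-04  3.45810433e-01]
```

View pics/s1.png

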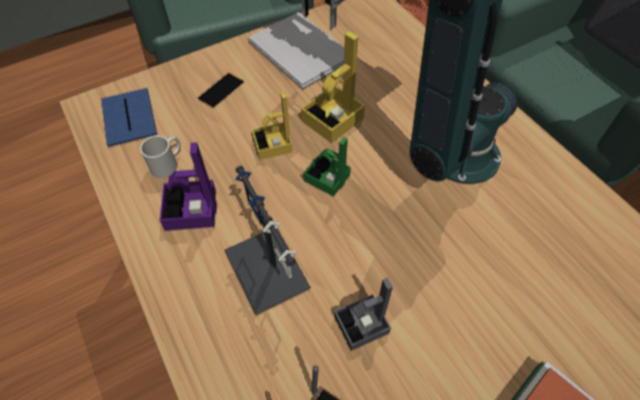

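View pics/t1.png

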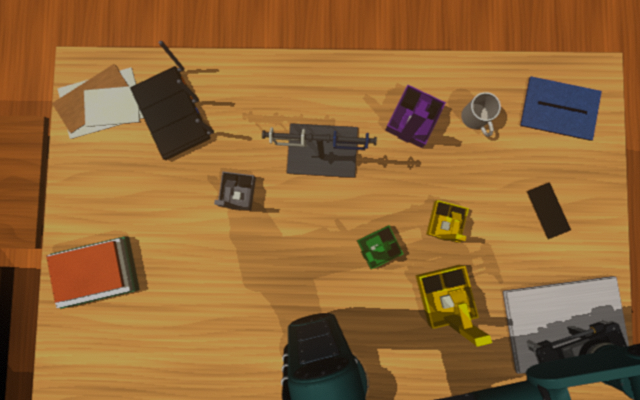

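Candidates in the top view are small yellow (449,220), large yellow (450,300), green (380,247), purple (415,115) and grey (237,190). The smaller yellow one at (449,220) fits the description (scene view: 272,135). The blue link is on the boom's right half in the top view, around (355,142).

Run:
```python
from h import *
for n,c in(('s1',(272,130)),('t1',(449,220))):
    s=pickle.load(open(f'pics/{n}.pkl','rb'));P=pts(s);h=cv2.cvtColor(s['color'],cv2.COLOR_RGB2HSV)
    y=cv2.inRange(h,(20,100,60),(34,255,255))
    k,L,st,ce=cv2.connectedComponentsWithStats(y)
    for i in range(1,k):
        if st[i,4]>150:
            q=P[(L==i)&(s['range_z']>0)]; print(n,ce[i],st[i,4],q.min(0).round(3),q.max(0).round(3))
            if np.hypot(*(ce[i]-c))<20:
                zs=np.sort(q[:,2]);print('ztop',zs[-5:].round(3))
                for lo,hi in((.02,.05),(.05,.09),(.105,.14),(.14,.175),(.178,.2)):
                    m=q[(q[:,2]>lo)&(q[:,2]<hi)]
                    if len(m)>4:
                        print(lo,hi,len(m),m.mean(0).round(4),cv2.minAreaRect((m[:,:2]*1000).astype(np.float32)))
    b=cv2.inRange(h,(100,60,20),(125,255,200))
    m=(b>0)&(P[...,2]>.13)&(P[...,2]<.3)&(P[...,0]>.3)&(abs(P[...,1])<.3);q=P[m];print('blue',len(q))
    for lo in np.arange(.13,.29,.02):
        r=q[(q[:,2]>lo)&(q[:,2]<lo+.02)]
        if len(r): print(lo.round(2),len(r),r.mean(0).round(3),r.min(0).round(3),r.max(0).round(3))
    # boom: dark high points
    m=(P[...,2]>.235)&(P[...,2]<.285)&(P[...,0]>.4)&(abs(P[...,1])<.25)&(s['range_z']>0)
    r=P[m];print('high',len(r),r.mean(0).round(3),cv2.minAreaRect((r[:,:2]*1000).astype(np.float32)))
s=pickle.load(open('pics/s1.pkl','rb'))['color'][80:260,220:340,::-1];t=pickle.load(open('pics/t1.pkl','rb'))['color'][110:290,250:480,::-1]
cv2.imwrite('pics/c1.png',cv2.resize(np.hstack([s,t]),(0,0),fx=2.2,fy=2.2,interpolation=cv2.INTER_CUBIC))
```

```text
s1 [337.79447323  96.03005181] 2895 [-0.036 -0.671 -0.005] [ 0.344 -0.237  0.279]
s1 [274.53434505 132.70047923] 1252 [ 0.326 -0.512 -0.006] [ 0.523 -0.268  0.195]
ztop [0.193 0.193 0.194 0.194 0.195]
0.02 0.05 435 [ 0.4676 -0.318   0.032 ] ((463.4574890136719, -323.58856201171875), (100.87683868408203, 101.57859802246094), 76.22232055664062)
0.05 0.09 55 [ 0.4233 -0.3053  0.0688] ((449.82537841796875, -311.3004150390625), (68.63484954833984, 28.564844131469727), 1.9232161045074463)
0.105 0.14 177 [ 0.448  -0.3156  0.119 ] ((446.9888916015625, -317.2742004394531), (26.457855224609375, 70.05598449707031), 73.72803497314453)
0.14 0.175 44 [ 0.4224 -0.303   0.1574] ((423.31781005859375, -303.6397705078125), (8.835140228271484, 15.78461742401123), 39.1004753112793)
0.178 0.2 47 [ 0.4201 -0.3096  0.1884] ((419.1146545410156, -311.30401611328125), (27.227602005004883, 11.648870468139648), 76.35899353027344)
blue 172
0.15 23 [ 0.642 -0.037  0.159] [ 0.639 -0.071  0.153] [0.645 0.004 0.169]
0.17 10 [ 0.645 -0.021  0.182] [ 0.638 -0.076  0.176] [0.648 0.004 0.19 ]
0.19 10 [0.646 0.001 0.198] 
[... 1432 characters left out ...]
.435 0.848 0.006]
t1 [505.08680556 235.79861111] 288 [ 0.414 -0.606 -0.007] [ 0.434 -0.399  0.006]
t1 [565.02625298 247.87828162] 419 [ 0.385 -0.813 -0.008] [ 0.401 -0.538  0.008]
t1 [453.02188427 306.41876855] 2696 [ 0.112 -0.457 -0.006] [ 0.34  -0.238  0.282]
t1 [ 96.91153846 357.58846154] 1040 [ 0.037  0.458 -0.006] [0.072 0.848 0.008]
blue 59
0.15 3 [ 0.642 -0.05   0.158] [ 0.641 -0.068  0.157] [ 0.643 -0.022  0.16 ]
0.23 4 [ 0.644 -0.001  0.248] [ 0.626 -0.003  0.247] [0.662 0.001 0.249]
0.25 52 [ 0.639 -0.036  0.26 ] [ 0.624 -0.08   0.251] [0.661 0.002 0.268]
high 899 [0.653 0.001 0.255] ((655.329345703125, -28.197006225585938), (79.4742202758789, 395.0321044921875), 8.241390228271484)
```

View pics/c1.png

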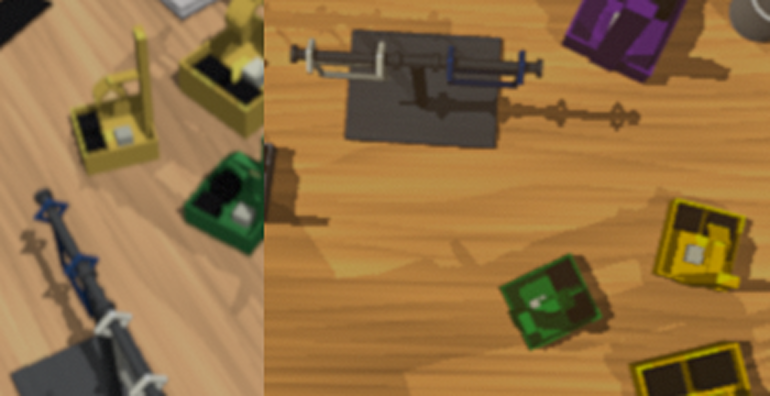

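The crop confirms it. The small yellow basket, at about (85,120) in the left half and (700,240) in the right half, has its bar on the robot side and its hook lip at +x. The blue link is on the -y half of the boom. I'll hover above the bar first.

Emit:
{"method": "arm_command", "body": {"targets": [0,0,0,40,14,-20,-1,0,0,0,80,28,-40,-1,0,0,0,120,42,-60,-1,0,0,0,160,57,-80,-1,0,0,6,201,72,-80,-1,0,0,12,220,30,-80,-1,0,0,18,240,-10,-70,-1,0,0,24,260,-50,-50,-1,0,0,30,275,-90,-35,-1,0,0,34,288,-114,-17,-1,0,0,34,288,-114,-17,-1,0,0,34,288,-114,-17,-1]}}

```text
time: 1.3
tool_pos: [0.4186, -0.3125, 0.241]
ee_rot: [3.141, 0.001, -0.246]
wrist_force: [-0.1, -0.9, 0.5]
width: 0.0938
finger_force: 0.0
```

Run:
```python
from h import *
o=robot.get_obs();print(o['time'],o['tool_pos'],o['ee_rot'],o['width'])
w=snap('wrist','w1');print(w['fx'],w['T_tool_cam'].round(3).tolist())
for n in('s1','t1'):
    s=pickle.load(open(f'pics/{n}.pkl','rb'));P=pts(s);h=cv2.cvtColor(s['color'],cv2.COLOR_RGB2HSV)
    m=(P[...,2]>.235)&(P[...,2]<.275)&(abs(P[...,0]-.645)<.03)&(P[...,1]>-.13)&(P[...,1]<.2)
    q=P[m];z=q[:,2]; q=q[(q[:,2]>np.percentile(z,50)-.006)&(q[:,2]<np.percentile(z,50)+.006)]
    f=cv2.fitLine((q[:,:2]*1000).astype(np.float32),cv2.DIST_HUBER,0,.01,.01).ravel()
    print(n,len(q),f,np.degrees(np.arctan2(f[0],f[1])),q.min(0),q.max(0),np.median(z))
    b=(cv2.inRange(h,(100,60,20),(125,255,200))>0)&(P[...,2]>.13)&(P[...,2]<.28)&(abs(P[...,0]-.645)<.04)&(P[...,1]>-.2)&(P[...,1]<.1)
    q=P[b];lo=q[q[:,2]<.17];print(lo.round(3)[:,:].tolist())
    w=(h[...,1]<50)&(h[...,2]>110)&(P[...,2]>.13)&(P[...,2]<.28)&(abs(P[...,0]-.645)<.05)&(abs(P[...,1])<.25)
    q=P[w];print('white',len(q),q.min(0),q.max(0))
    g=P[b];print('blue y',np.percentile(g[:,1],[0,5,95,100]))
```

```text
1.3 [ 0.41863133 -0.31245358  0.24099061] [ 3.14115279e+00  7.40908359e-04 -2.45701995e-01] 0.09384392799725134
309.70691628693146 [[0.0, -0.957, -0.289, 0.085], [1.0, 0.001, -0.001, 0.001], [0.001, -0.289, 0.957, -0.159], [0.0, 0.0, 0.0, 1.0]]
s1 762 [4.0768839e-02 9.9916863e-01 6.4778320e+02 4.4894146e+01] 2.33653 [ 0.62568269 -0.1002619   0.24852134] [0.67045044 0.17175043 0.26039451] 0.25443902914714406
[[0.641, -0.071, 0.158], [0.639, -0.069, 0.159], [0.643, -0.067, 0.161], [0.644, -0.065, 0.16], [0.642, -0.052, 0.158], [0.641, -0.049, 0.158], [0.643, -0.046, 0.158], [0.642, -0.042, 0.159], [0.643, -0.04, 0.158], [0.64, -0.042, 0.153], [0.643, -0.035, 0.159], [0.641, -0.034, 0.159], [0.644, -0.033, 0.158], [0.642, -0.031, 0.159], [0.643, -0.029, 0.159], [0.641, -0.029, 0.157], [0.644, -0.028, 0.157], [0.642, -0.027, 0.157], [0.643, -0.025, 0.156], [0.642, -0.021, 0.156], [0.644, -0.018, 0.157], [0.645, 0.003, 0.169], [0.645, 0.004, 0.166]]
white 250 [ 0.62675278 -0.07813085  0.15434308] [0.67045044 0.15572414 0.26714838]
blue y [-0.09052397 -0.07609689  0.00357485  0.03846449]
t1 648 [4.3358751e-02 9.9905956e-01 6.4394495e+02 3.4635139e+01] 2.4850523 [ 0.62189586 -0.09924905  0.24916677] [0.66644385 0.16966669 0.26106135] 0.25510859376387063
[[0.643, -0.022, 0.157], [0.641, -0.06, 0.157], [0.641, -0.068, 0.16]]
white 77 [0.62917561 0.07052866 0.15619685] [0.6659657  0.15210566 0.26781842]
blue y [-0.07965252 -0.07781309  0.00136783  0.00163355]
```

View pics/w1.png

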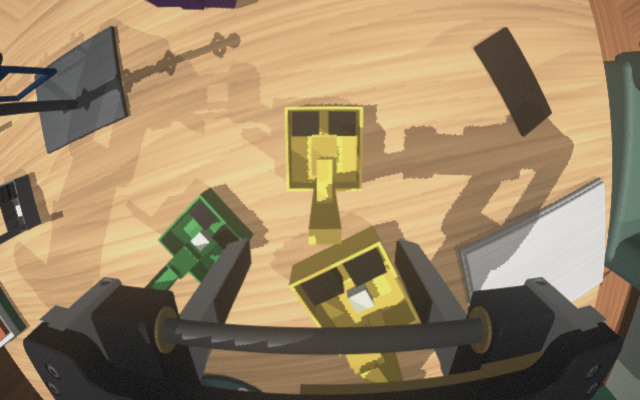

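The wrist view shows the small basket's bar, with its foot at (323,238), centred between the fingers at columns 240 and 405 and square to them. I'll descend, grip and lift.

Emit:
{"method": "arm_command", "body": {"targets": [0,0,0,0,0,20,-1,0,0,0,0,0,40,-1,0,0,0,0,0,55,-1,0,0,0,0,0,65,-1,0,0,0,0,0,71,-1,0,0,0,0,0,71,0,0,0,0,0,0,71,1,0,0,0,0,0,71,1,0,0,0,0,0,71,1,0,0,0,0,0,71,1,0,0,0,0,0,71,1,0,0,0,0,0,71,1,0,0,0,0,0,71,1,0,0,0,0,0,71,1]}}

```text
time: 2.75
tool_pos: [0.4187, -0.3126, 0.1703]
ee_rot: [3.141, -0.0, -0.248]
wrist_force: [0.3, -0.4, 1.4]
width: 0.0253
finger_force: 0.3
```

Emit:
{"method": "arm_command", "body": {"targets": [0,0,0,0,0,0,1,0,0,0,0,0,0,1,0,0,0,0,0,0,1,0,0,0,0,0,-5,1,0,0,0,0,0,-15,1,0,0,0,0,0,-30,1,0,0,0,0,0,-45,1,0,0,0,0,0,-60,1,0,0,0,0,0,-72,1,0,0,0,0,0,-80,1,0,0,0,0,0,-80,1]}}

```text
time: 3.85
tool_pos: [0.4193, -0.3131, 0.2522]
ee_rot: [3.14, -0.003, -0.248]
wrist_force: [0.0, -0.7, -1.2]
width: 0.024
finger_force: 30.0
```

Emit:
{"method": "arm_command", "body": {"targets": [0,0,0,20,-5,0,1,0,0,0,45,-11,0,1,0,0,0,70,-17,0,1,0,0,-1,88,-30,0,1,0,0,-2,86,-55,0,1,0,0,-3,80,-80,0,1,0,0,-4,74,-105,0,1,0,0,-5,68,-130,0,1,0,0,-6,61,-155,0,1,0,0,-7,55,-180,0,1,0,0,-8,48,-205,0,1,0,0,-9,42,-230,0,1,0,0,-10,36,-255,0,1,0,0,-11,30,-275,0,1,0,0,-11.8,25,-288,0,1,0,0,-11.8,25,-295,0,1,0,0,-11.8,25,-295,0,1,0,0,-11.8,25,-295,0,1]}}

```text
time: 5.65
tool_pos: [0.5153, -0.0334, 0.25]
ee_rot: [3.141, 0.0, -0.042]
wrist_force: [-0.4, -0.4, -1.9]
width: 0.0238
finger_force: 30.0
```

Run:
```python
from h import *
o=robot.get_obs();print(o['time'],o['tool_pos'],o['ee_rot'],o['wrist_force'],o['finger_force'])
s=snap('scene','s2');t=snap('top','t2');w=snap('wrist','w2')
a=cv2.resize(s['color'][100:300,150:400],(500,400));b=cv2.resize(t['color'][90:290,250:400],(300,400))
cv2.imwrite('pics/c2.png',np.hstack([a,b])[:,:,::-1])
for n,s in(('s',s),('t',t)):
    P=pts(s);h=cv2.cvtColor(s['color'],cv2.COLOR_RGB2HSV)
    y=(cv2.inRange(h,(20,100,60),(34,255,255))>0)&(P[...,2]>.06)&(P[...,1]>-.15)&(P[...,0]>.4)
    q=P[y]
    for lo,hi in((.09,.13),(.185,.225),(.262,.28)):
        m=q[(q[:,2]>lo)&(q[:,2]<hi)]
        if len(m)>4: print(n,lo,len(m),m.mean(0).round(4),m.min(0).round(3),m.max(0).round(3),cv2.minAreaRect((m[:,:2]*1000).astype(np.float32)))
```

```text
5.65 [ 0.51533643 -0.03338101  0.25004714] [ 3.14082042e+00  3.78320390e-04 -4.24095974e-02] [-0.43272612 -0.40594365 -1.90851611] 29.999519884586334
s 0.09 615 [ 0.5564 -0.0234  0.1085] [ 0.509 -0.082  0.09 ] [0.612 0.014 0.13 ] ((559.836669921875, -33.632049560546875), (92.8531723022461, 102.96012115478516), 87.58956146240234)
s 0.185 279 [ 0.5449 -0.0303  0.1993] [ 0.508 -0.048  0.185] [ 0.581 -0.018  0.224] ((543.9312744140625, -32.50922775268555), (25.868593215942383, 72.79564666748047), 83.74981689453125)
```

View pics/c2.png

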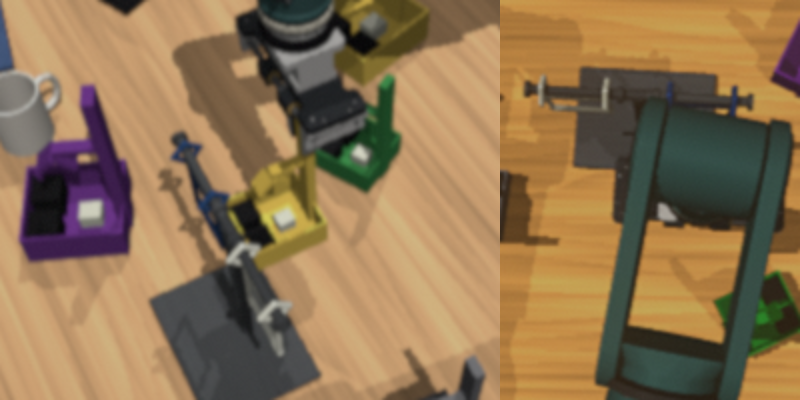

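View pics/w2.png

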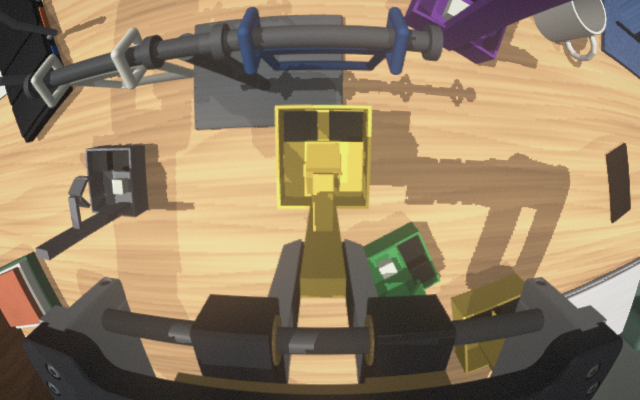

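The scene crop shows the basket held level in front of the blue loop. In the wrist view the loop's side wires at columns 250 and 397 centre on 323, the basket's own column, so it is aligned. I'll advance the lip through the loop.

Emit:
{"method": "arm_command", "body": {"targets": [0,0,0,8,0,0,1,0,0,0,18,0,0,1,0,0,0,28,0,0,1,0,0,0,38,0,0,1,0,0,0,46,0,0,1,0,0,0,54,0,0,1,0,0,0,61,0,0,1,0,0,0,67,0,0,1,0,0,0,73,0,0,1,0,0,0,78,0,0,1,0,0,0,81,0,0,1,0,0,0,81,0,0,1,0,0,0,81,0,0,1]}}

```text
time: 7.1
tool_pos: [0.5961, -0.0361, 0.2503]
ee_rot: [3.142, 0.0, -0.042]
wrist_force: [-0.4, 0.0, -2.2]
width: 0.0237
finger_force: 30.0
```

Run:
```python
from h import *
o=robot.get_obs();print(o['time'],o['tool_pos'],o['ee_rot'],o['wrist_force'])
s=snap('scene','s3');w=snap('wrist','w3')
a=cv2.resize(s['color'][150:270,200:320],(400,400),interpolation=cv2.INTER_CUBIC);b=cv2.resize(w['color'][20:220,220:420],(400,400))
cv2.imwrite('pics/c3.png',np.hstack([a,b])[:,:,::-1])
P=pts(s);h=cv2.cvtColor(s['color'],cv2.COLOR_RGB2HSV)
b=(cv2.inRange(h,(100,60,20),(125,255,200))>0)&(P[...,2]>.13)&(P[...,2]<.28)&(abs(P[...,0]-.645)<.04)&(P[...,1]>-.2)&(P[...,1]<.1)
print(P[b&(P[...,2]<.17)].round(3)[::3].tolist())
y=(cv2.inRange(h,(20,100,60),(34,255,255))>0)&(P[...,2]>.165)&(P[...,2]<.22)&(P[...,1]>-.15)&(P[...,0]>.4)
q=P[y];print(len(q),q.min(0),q.max(0))
```

```text
7.1 [ 0.59609732 -0.03608164  0.25028213] [ 3.14150774e+00  1.86021480e-04 -4.17174681e-02] [-0.38489912  0.02653043 -2.22196878]
[[0.64, -0.075, 0.169], [0.641, -0.039, 0.158], [0.64, -0.035, 0.158], [0.645, -0.03, 0.159], [0.645, -0.025, 0.161], [0.644, -0.023, 0.16], [0.644, -0.017, 0.158], [0.645, 0.003, 0.165]]
208 [ 0.59039722 -0.07246932  0.16519745] [0.66315398 0.03772456 0.2187895 ]
```

View pics/c3.png

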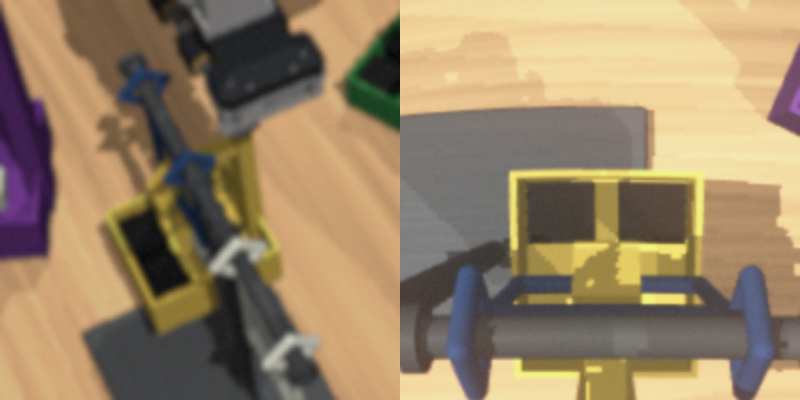

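The lip is through the loop: yellow reaches x=0.663, the bar is at 0.642, and the link hasn't moved. I'll lower slowly.

Emit:
{"method": "arm_command", "body": {"targets": [0,0,0,0,0,5,1,0,0,0,0,0,10,1,0,0,0,0,0,15,1,0,0,0,0,0,20,1,0,0,0,0,0,24,1,0,0,0,0,0,27,1,0,0,0,0,0,29,1,0,0,0,0,0,29,1,0,0,0,0,0,29,1]}}

```text
time: 8.1
tool_pos: [0.5963, -0.0361, 0.2214]
ee_rot: [3.141, -0.0, -0.042]
wrist_force: [-0.1, 0.3, -2.2]
width: 0.0236
finger_force: 30.0
```

Emit:
{"method": "arm_command", "body": {"targets": [0,0,0,0,0,1,1,0,0,0,0,0,2,1,0,0,0,0,0,3,1,0,0,0,0,0,3,1]}}

```text
time: 8.5
tool_pos: [0.5961, -0.0361, 0.218]
ee_rot: [3.142, 0.0, -0.042]
wrist_force: [0.1, -1.4, -2.0]
width: 0.0235
finger_force: 30.0
```

Emit:
{"method": "arm_command", "body": {"targets": [0,0,0,0,0,1,1,0,0,0,0,0,2,1,0,0,0,0,0,2,1]}}

```text
time: 8.8
tool_pos: [0.5961, -0.0361, 0.2161]
ee_rot: [3.142, 0.0, -0.042]
wrist_force: [0.3, 0.7, -2.2]
width: 0.0237
finger_force: 30.0
```

Emit:
{"method": "arm_command", "body": {"targets": [0,0,0,0,0,1,1,0,0,0,0,0,2,1,0,0,0,0,0,2,1]}}

```text
time: 9.1
tool_pos: [0.5967, -0.0362, 0.2153]
ee_rot: [3.141, -0.002, -0.042]
wrist_force: [0.3, 0.3, 1.5]
width: 0.0238
finger_force: 30.0
```

Emit:
{"method": "arm_command", "body": {"targets": [0,0,0,0,0,1,1,0,0,0,0,0,2,1,0,0,0,0,0,2,1]}}

```text
time: 9.4
tool_pos: [0.5974, -0.0362, 0.2149]
ee_rot: [3.141, -0.005, -0.042]
wrist_force: [0.4, 0.4, 5.8]
width: 0.0237
finger_force: 30.0
```

Seated: the wrist force now shows the bar carrying the load. I'll ease off the push and open gently.

Emit:
{"method": "arm_command", "body": {"targets": [0,0,0,0,0,-2,1,0,0,0,0,0,-2,0.6,0,0,0,0,0,-2,0.48,0,0,0,0,0,-2,0.45,0,0,0,0,0,-2,0.4,0,0,0,0,0,-2,0.3,0,0,0,0,0,-2,0.1,0,0,0,0,0,-2,-0.2,0,0,0,0,0,-2,-0.4,0,0,0,0,0,-2,-0.4,0,0,0,0,0,-2,-0.4,0,0,0,0,0,-2,-0.4]}}

```text
time: 10.6
tool_pos: [0.5962, -0.0361, 0.2143]
ee_rot: [3.141, -0.0, -0.042]
wrist_force: [0.2, -0.7, 0.2]
width: 0.0657
finger_force: 0.0
```

Run:
```python
from h import *
w=snap('wrist','w4');s=snap('scene','s4')
a=cv2.resize(s['color'][150:270,200:320],(400,400),interpolation=cv2.INTER_CUBIC);b=cv2.resize(w['color'][20:340,160:480],(400,400))
cv2.imwrite('pics/c4.png',np.hstack([a,b])[:,:,::-1])
```

```text
(no output)
```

View pics/c4.png

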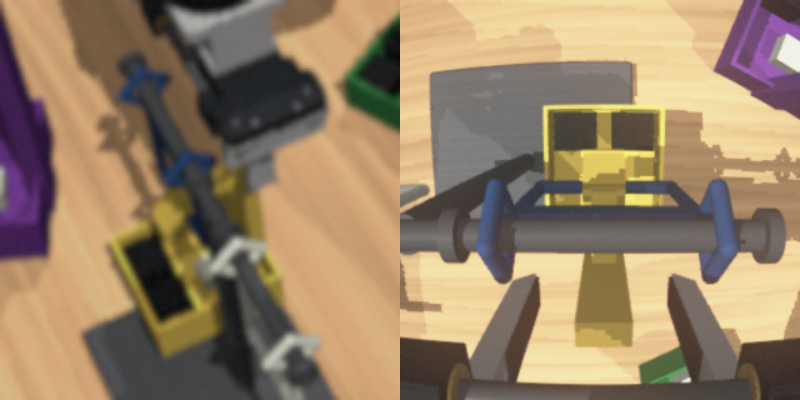

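The basket hangs from the blue link's bar with the fingers clear on both sides of its grip bar at about (603,330). I'll retreat straight up, then back.

Emit:
{"method": "arm_command", "body": {"targets": [0,0,0,0,0,-5,-0.4,0,0,0,0,0,-15,-0.4,0,0,0,0,0,-30,-0.4,0,0,0,0,0,-50,-0.4,0,0,0,0,0,-75,-0.4,0,0,0,0,0,-100,-0.4,0,0,0,-30,0,-120,-0.4,0,0,0,-70,0,-130,-0.4,0,0,0,-110,0,-130,-0.4,0,0,0,-150,0,-130,-0.4,0,0,0,-150,0,-130,-0.4,0,0,0,-150,0,-130,-0.4,0,0,0,-150,0,-130,-0.4,0,0,0,-150,0,-130,-0.4,0,0,0,-150,0,-130,-0.4,0,0,0,-150,0,-130,-0.4,0,0,0,-150,0,-130,-0.4,0,0,0,-150,0,-130,-0.4,0,0,0,-150,0,-130,-0.4,0,0,0,-150,0,-130,-0.4]}}

```text
time: 12.7
tool_pos: [0.4463, -0.0298, 0.3443]
ee_rot: [3.141, -0.0, -0.042]
wrist_force: [-0.7, 0.4, 0.8]
width: 0.0657
finger_force: 0.0
```

Emit:
{"method": "arm_command", "body": {"targets": [0,0,0,0,0,0,-0.4,0,0,0,0,0,0,-0.4,0,0,0,0,0,0,-0.4,0,0,0,0,0,0,-0.4,0,0,0,0,0,0,-0.4,0,0,0,0,0,0,-0.4,0,0,0,0,0,0,-0.4,0,0,0,0,0,0,-0.4,0,0,0,0,0,0,-0.4,0,0,0,0,0,0,-0.4,0,0,0,0,0,0,-0.4,0,0,0,0,0,0,-0.4,0,0,0,0,0,0,-0.4,0,0,0,0,0,0,-0.4,0,0,0,0,0,0,-0.4,0,0,0,0,0,0,-0.4,0,0,0,0,0,0,-0.4,0,0,0,0,0,0,-0.4,0,0,0,0,0,0,-0.4,0,0,0,0,0,0,-0.4]}}

```text
time: 14.7
tool_pos: [0.4463, -0.0298, 0.3443]
ee_rot: [3.141, 0.0, -0.042]
wrist_force: [-0.1, -0.3, 0.1]
width: 0.0654
finger_force: 0.0
```

Run:
```python
from h import *
for i in range(5):
    s=snap('scene',f's5{i}');P=pts(s);h=cv2.cvtColor(s['color'],cv2.COLOR_RGB2HSV)
    y=(cv2.inRange(h,(20,100,60),(34,255,255))>0)&(P[...,2]>.03)&(P[...,1]>-.15)&(P[...,0]>.5)
    q=P[y];print(robot.get_obs()['time'],len(q),q.mean(0).round(4),q.min(0).round(3),q.max(0).round(3))
a=cv2.resize(s['color'][150:270,200:320],(500,500),interpolation=cv2.INTER_CUBIC)
cv2.imwrite('pics/c5.png',a[:,:,::-1])
```

```text
14.75 1169 [ 0.6406 -0.0263  0.116 ] [ 0.59  -0.085  0.041] [0.822 0.584 1.121]
14.8 1163 [ 0.6403 -0.0269  0.115 ] [ 0.59  -0.087  0.04 ] [0.822 0.584 1.121]
14.85 1168 [ 0.6414 -0.0241  0.1191] [ 0.59  -0.085  0.043] [0.822 0.584 1.121]
14.9 1165 [ 0.6406 -0.0263  0.1158] [ 0.59  -0.085  0.04 ] [0.822 0.584 1.121]
14.95 1168 [ 0.6407 -0.0257  0.1167] [ 0.59  -0.086  0.042] [0.822 0.584 1.121]
```

View pics/c5.png

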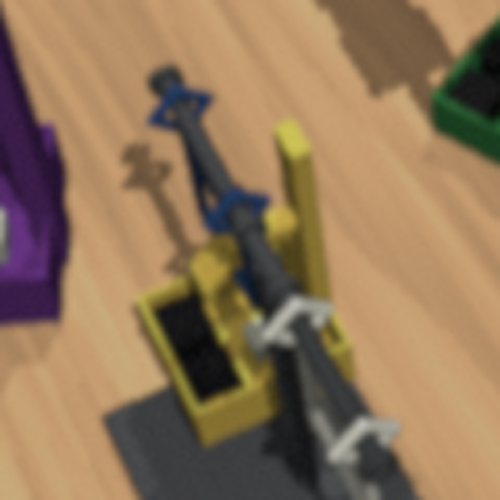

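The basket hangs level at about (240,340), with its underside about 42 mm above the desk, and five frames show no motion. The white link looks unchanged. Handing in.

```bash
python3 -c "
from bench import robot
print(robot.close_job())"
```

```text
the job is handed in; nothing more can be done
None
```

The small yellow basket now hangs at rest by its hook from the blue link's lower bar, about 42 mm clear of the desk, with the arm withdrawn, and I handed the job in at about 15 s; the white link looks unchanged and I never reached for the grey basket.

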